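# Put the lid on the sewing box and snap both end clips

### The arm

A 7-joint arm with a two-finger parallel gripper is mounted at the origin on the work surface. World frame = base frame: x ahead of the robot, y to its left, z up, the work surface at z = 0. Lengths are in m, angles in rad, forces in N, time in s.
With the tool pointing down it reaches from about 0.4 to 0.85 m from the base axis. Payload 10.4 kg.
Tool frame: the origin (TCP) lies midway between the tips of the shut fingers; the grasp point (between the pads) lies 19 mm behind it; z points along the fingers, y is the line along which they close (so a half turn about z gives the same grasp; the last joint's range is limited). The gripper opens to 85 mm and grips with 20 to 120 N. Pads are 22 mm wide; open, the fingers measure 114 mm over their backs; the gripper's body (76 mm by 85 mm) begins 54 mm behind the grasp point. The pads swing forward as they close: fully open they stand 13 mm farther back than shut.
Start: joints at [-1.308, 0.332, -0.065, 1.46, 0.022, 1.35, -0.088], TCP at [0.176, 0.6, 0.231] pointing down, gripper open.
Joint ranges: [-2.6, 2.6], [-0.5, 2.12], [-1.47, 1.34], [0.16, 2.42], [-1.27, 4.41], [0.06, 2.06], [-2.6, 2.6]. Speed limits (rad/s): [2.22, 2.22, 2.79, 2.79, 3.14, 3.14, 3.14].

### API

Orientations are given as a unit quaternion [x, y, z, w].
In Python, from workcell import get_obs, camera, camera_params, hand_in gives the robot as it stands.
- The arm moves only by the tool carry_out, never from a script. Its argument "commands" is a list that holds one entry, the list of rows, each a list of 6 numbers: the shift along the tool's x, y, z in units of 40 mm (1.0 is 40 mm), then the turn, a rotation vector about the tool's x, y, z in units of 6 degrees (1.0 is 6 degrees). In form: [[[x, y, z, ax, ay, az], ...]]. A call has 1 to 20 rows; each row shifts and turns the commanded pose from where the row before left it, along the tool's axes as they then stand; what a row does not reach is not made up. A row lasts 1/12 s, in which the tool goes at most 41.7 mm and 7.16 degrees, less where a joint would pass 70% of its speed; a pose out of reach is approached as far as the arm can. A call is refused whole if a number of a shift passes 1 or a number of a turn 1, either way. A call with a gripper value outside its range is refused whole. "hand" is the closure, from -1 (fully open) to 1 (shut), set as the call begins (left out, the last holds). The fingers move at their own pace and stop on an object; "force" is the grip in N (left out, the last holds). Time passes only in rows, so rows that do not move let the fingers close. It gives the time, the measured TCP pose, the force, the opening and the grip force at its end, in the units of the state.
- get_obs(): the state, without advancing time (a new reading comes with each control period).
- camera(name): name is "side" or "top" or "wrist"; returns the picture (420x560x3 uint8, red, green, blue); there is no depth.
- camera_params(name): a dict with "mtx" (3x3 intrinsics, pixels), "R" (3x3) and "t" (3): a world point X has camera coordinates R X + t. Camera axes: x right, y down, z forward; pixel columns grow to the right and rows downward; lengths in m; the calibration is good to about 2 mm. A picture is of the moment at which its call begins: read the wrist's pose just before it. camera_params takes no time and is no camera call; for the wrist camera it gives the pose at the moment of the call.
- hand_in(): hands the job in; it is judged then, once.
The state is a dict: "clock": time; "joint_pos": joint angles; "joint_velocities": joint speeds; "tau": joint torques, N m; "position": TCP position; "ee_rot": TCP orientation; "ft_force": force on the tool from outside, world axes, zero at the start; "torque": the same for the moment, N m; "grip_width": opening from 0.0 (shut) to 1.0 (fully open); "grasp_force": force on a finger pad.
Only numpy, scipy, OpenCV 4.12 (cv2) and the standard library are available. Lean on these libraries where they do the work, as an engineer would, in place of code of your own. Each camera call takes 0.05 s, during which the arm holds its last target. There are 200 camera calls.

### The job

Put the navy lid on the sewing box, handle up, and press it down at its two ends until both spring clips have snapped over its edges and it sits flush on the rim all round. Press firmly enough to feel each clip go over, but never push on it with more than 40 N, and leave the shears, the thread cone and the pin tin where they are.

Things in the scene. Friction and masses are not known exactly. Their poses are not given: they have to be found in the camera images.
- box_mouth (a point): centre of the rim of the open sewing box: pale grey-blue, 196 (its x) x 126 (y) mm outside, 75 mm high, 3 mm walls; it stands firm. This point is 75 mm above the table; x points along the box to clip a, z up. Steel spring clips stand 9 mm off its two short ends, flaring to 31 mm above the rim (orange tips)
- lid_handle (a point): centre of the bar of the pale bow handle of the loose navy lid: bar 90 mm (lid's x) x 14 (y) x 10 (z), gap of 21 mm under it. Lid: 203 x 132 mm slab 10 mm thick, its top 26 mm below this point, with a 16 mm deep tapered plug below the slab that drops into the box's mouth with little play (0.6 mm at each end, 2.5 at the sides); lies plug down on the table. 0.2 kg. Either way round fits
- lid_under (a point): centre of the underside of the lid's slab (36 mm below the handle bar's centre); comes to rest on box_mouth. x along the lid, z up. Laid in the box, it first rests on the clips about 10 mm above the rim
- lid_pad_a (a point): pale round thumb mark on the lid's top, 68 mm from its centre towards the lid's +x end: press here; 10 mm above the rim when that end is home
- lid_pad_b (a point): the like thumb mark 68 mm towards the lid's -x end
- clip_a_nose (a point): middle of the inner edge (nose) of the spring clip at the box's +x end, 12 mm above the rim, 97 mm from the box's centre
- clip_b_nose (a point): the like nose of the clip at the box's -x end
- clip_a (a joint): lean of the spring clip at the box's +x end, rad: 0 at rest, grows as the lid's bevelled edge wedges it outwards (up to about 0.09), drops back to 0 as it snaps over the lid's top edge. The push needed grows to a peak of 15 to 26 N, about 2 mm before that end of the lid is home on the rim, then falls away; past this the lid is on the solid rim
- clip_b (a joint): the like clip at the box's -x end
- shears_pivot (a point): tailor's shears, black handles, steel blades, 230 mm long, lying on the table: leave alone. Point at the pivot, 6 mm up
- cone_mid (a point): red thread cone, 54 mm wide, 88 mm tall, standing: leave alone. Point half-way up
- pin_tin_mid (a point): round pin tin with ochre lid, 75 mm wide, 26 mm tall: leave alone. Point half-way up
There are look-alikes about, which are no part of the job. Leave any turquoise look-alike of the part that bears lid_handle alone.

How it is judged:
By the outcome, as a careful person would: the job done as asked, in the order asked, and still so for the second after the job is handed in, with the robot touching nothing.
It also fails if it takes over 72 s, if anything falls off the work surface, if the arm or the gripper's body presses on something with over 40 N, if the wrist force passes 120 N, or if a joint passes its speed limit or range.

## Working session

There is one attempt and no reset: what is moved stays moved. The work goes in short steps, Python scripts to look and compute and a tool call to move; the robot and the scene stay as the last step left them, time stands still between calls to the robot, and variables do not carry over. Pictures are saved under pics/ and viewed, at most 10 in all, crops included, and the job is handed in when it is done.

Besides the shell and the picture viewer there is one more tool, called as name(argument=value, ...), one argument or row to a line, values as JSON. carry_out: Moves the arm, as the interface text tells. Its arguments: {"type":"object","properties":{"commands":{"type":"array"},"hand":{"type":"number"},"force":{"type":"number"}},"required":["commands"]}

```bash
mkdir -p pics; ls
python3 - <<'E'
from workcell import *
import cv2,numpy as np
np.set_printoptions(precision=4,suppress=True)
for n in("top","side"):
    im=camera(n); cv2.imwrite(f"pics/{n}0.png",im[:,:,::-1]); p=camera_params(n)
    print(n,p["mtx"],p["R"],p["t"], -p["R"].T@p["t"])
o=get_obs();print({k:np.round(v,4) for k,v in o.items()})
E
```

```text
pics
top [[474.5179   0.     278.6221]
 [  0.     474.5179 206.4874]
 [  0.       0.       1.    ]] [[ 0.0138 -0.9999  0.0055]
 [-0.9971 -0.0142 -0.0751]
 [ 0.0751 -0.0044 -0.9972]] [-0.0132  0.5465  1.2712] [0.4496 0.0002 1.3087]
side [[414.9486   0.     284.4463]
 [  0.     414.9486 212.3096]
 [  0.       0.       1.    ]] [[ 0.766  -0.6428  0.0041]
 [-0.3931 -0.4734 -0.7883]
 [ 0.5086  0.6023 -0.6153]] [-0.3935  0.2907  0.8839] [-0.0338 -0.6477  0.7747]
{'clock': np.float64(0.1), 'joint_pos': array([-1.3076,  0.3328, -0.0647,  1.4608,  0.0216,  1.3499, -0.0885]), 'joint_velocities': array([ 0.0001, -0.0026,  0.0003, -0.0018,  0.0004,  0.0033, -0.0003]), 'tau': array([  0.0029, -62.6754,   0.05  , -39.2416,   0.0163,   0.0072,
        -0.    ]), 'position': array([0.1761, 0.5993, 0.2306]), 'ee_rot': array([ 0.1424,  0.9898, -0.0006, -0.0001]), 'ft_force': array([-0.0553, -0.2092,  1.0519]), 'torque': array([ 0.0051,  0.0312, -0.066 ]), 'grasp_force': np.float64(0.0), 'grip_width': np.float64(1.0016)}
```

View pics/top0.png

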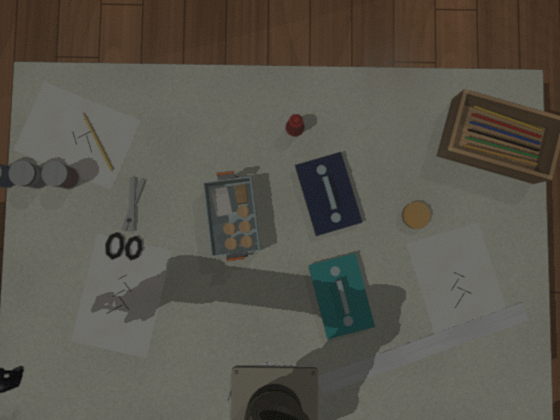

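View pics/side0.png

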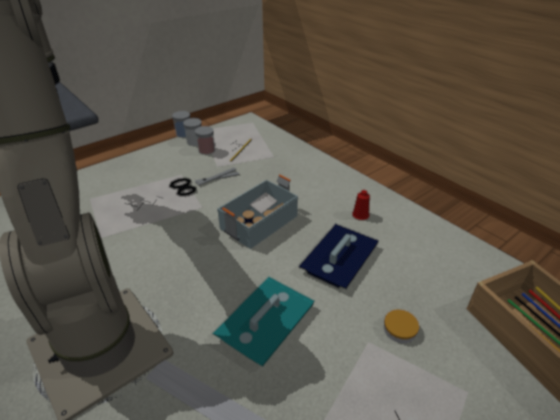

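The top view shows two lids. The navy one is at about (328,194) and the turquoise look-alike at (342,294). Navy with a pale bow handle matches the description. The box is at (232,216), with orange clip tips at (226,175) and (236,258). The cone is at (295,125), the tin at (417,214) and the shears at (130,215). Next I'll measure the lid and box, and take one enlarged crop to confirm.

```bash
cat > h.py <<'E'
import cv2,numpy as np
from workcell import *
np.set_printoptions(precision=4,suppress=True)
def ray(p,uv,z):
    uv=np.atleast_2d(uv).astype(float)
    d=(np.c_[uv,np.ones(len(uv))]@np.linalg.inv(p["mtx"]).T)@p["R"]
    c=-p["R"].T@p["t"]
    return c+d*((z-c[2])/d[:,2])[:,None]
def proj(p,X):
    q=(np.atleast_2d(X)@p["R"].T+p["t"])@p["mtx"].T
    return q[:,:2]/q[:,2:]
def blobs(m,amin=15):
    n,l,s,c=cv2.connectedComponentsWithStats(m.astype(np.uint8))
    return [(l==i,s[i],c[i]) for i in range(1,n) if s[i][4]>=amin]
def rect(m):
    c=max(cv2.findContours(m.astype(np.uint8),cv2.RETR_EXTERNAL,cv2.CHAIN_APPROX_NONE)[0],key=cv2.contourArea)
    return cv2.boxPoints(cv2.minAreaRect(cv2.convexHull(c)))
E
python3 - <<'E'
from h import *
im=cv2.imread("pics/top0.png"); p=camera_params("top")
hsv=cv2.cvtColor(im,cv2.COLOR_BGR2HSV); H,S,V=[hsv[:,:,i].astype(int) for i in range(3)]
m=(H>110)&(H<130)&(S>100)
for b,s,c in blobs(m,300):
    q=rect(b); X=ray(p,q,0.026); print("navy",s,c,q,X[:,:2],X.mean(0),np.linalg.norm(X-np.roll(X,1,0),axis=1))
    R=b
    hull=cv2.fillConvexPoly(np.zeros(m.shape,np.uint8),q.astype(np.int32),1)
    w=(hull>0)&(V>95)&(S<90)
    for bb,ss,cc in blobs(w,10): print(" pale",ss,cc,ray(p,cc,0.026),ray(p,cc,.052))
m=(H>3)&(H<16)&(S>95)
for b,s,c in blobs(m,10): print("orange",s,c,ray(p,c,0.106))
m=(H>85)&(H<112)&(S>40); m[:, :195]=0; m[:,270:]=0
for b,s,c in blobs(m,80): 
    q=rect(b);X=ray(p,q,.075);print("box",s,q,X[:,:2],X.mean(0),np.linalg.norm(X-np.roll(X,1,0),axis=1))
c=cv2.resize(im[110:290,180:400],None,fx=3.4,fy=3.3,interpolation=cv2.INTER_CUBIC)
cv2.imwrite("pics/crop1.png",np.clip(c*1.8,0,255).astype(np.uint8))
E
```

```text
orange [    0     0   560   165 37180] [281.7378  34.918 ] [[ 0.9898 -0.0071  0.106 ]]
orange [476  94  10   4  10] [480.5  95.8] [[ 0.8355 -0.5247  0.106 ]]
orange [471 112  75  27 164] [506.2744 125.5305] [[ 0.7581 -0.59    0.106 ]]
orange [495 120  35  12  41] [512.5854 125.7561] [[ 0.7578 -0.6063  0.106 ]]
orange [286 123  18  13  62] [295.2903 129.3065] [[ 0.74   -0.0453  0.106 ]]
orange [484 145  11   7  16] [489.125  147.4375] [[ 0.7002 -0.5445  0.106 ]]
orange [508 144   9   5  16] [512.8125 146.25  ] [[ 0.7042 -0.6056  0.106 ]]
orange [521 148   7   4  10] [524.6 149.7] [[ 0.6956 -0.6358  0.106 ]]
orange [ 547  149   13  271 2118] [555.0562 280.4773] [[ 0.3631 -0.7044  0.106 ]]
orange [216 171  18   4  43] [224.814 172.814] [[0.6245 0.1335 0.106 ]]
orange [  0 188   6  85 268] [  1.5858 218.7873] [[0.4991 0.6949 0.106 ]]
orange [226 256  18   5  50] [234.46 258.28] [[0.4077 0.1043 0.106 ]]
```

View pics/crop1.png

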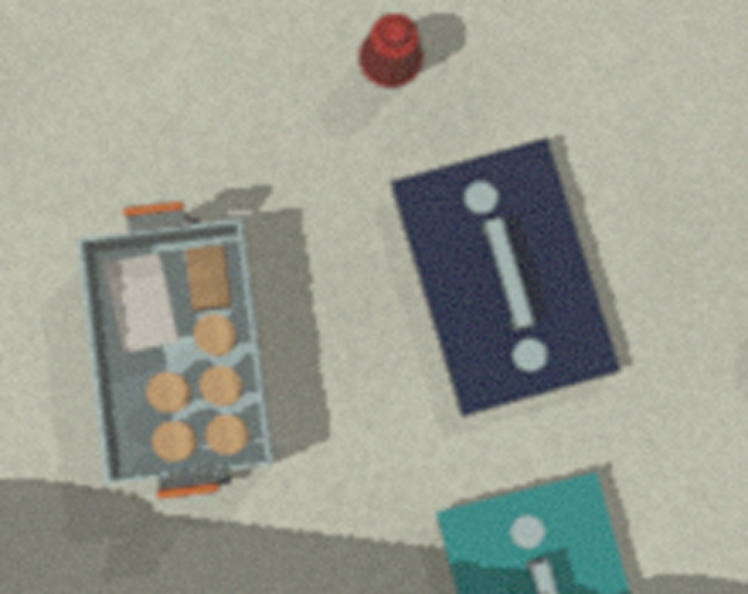

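The crop confirms the navy lid, with its handle, two thumb marks and corners at about (296,165), (341,152), (362,222) and (316,235). The turquoise one stays untouched. The navy and box masks found nothing, so I'll fix them.

Run:
```python
from h import *
im=cv2.imread("pics/top0.png"); p=camera_params("top")
im=cv2.GaussianBlur(im,(3,3),0)
hsv=cv2.cvtColor(im,cv2.COLOR_BGR2HSV); H,S,V=[hsv[:,:,i].astype(int) for i in range(3)]
print(hsv[180,310],hsv[240,262-5],hsv[192,330],hsv[215,207],hsv[183,207])
box=np.zeros(H.shape,bool); box[145:242,288:370]=1
B,G,R=[im[:,:,i].astype(int) for i in range(3)]
m=box&(B-R>12)&(V<90)
b,s,c=max(blobs(m,300),key=lambda t:t[1][4])
q=rect(b); X=ray(p,q,.026); print("navy",s,q.tolist(),X,X.mean(0),np.linalg.norm(X-np.roll(X,1,0),axis=1))
w=(cv2.fillConvexPoly(np.zeros(H.shape,np.uint8),q.astype(np.int32),1)>0)&(V>85)
w=cv2.erode(w.astype(np.uint8),np.ones((2,2)))
for bb,ss,cc in blobs(w,8): print(" pale",ss,cc,ray(p,cc,0.026),ray(p,cc,.057))
# box rim corners read from the crop
q=np.array([[80,241],[240,222],[271,463],[110,481]])/[3.4,3.3]+[180,110]-.35
X=ray(p,q,.075);print("box",X,X.mean(0),np.linalg.norm(X-np.roll(X,1,0),axis=1))
d=X[0]+X[1]-X[2]-X[3];print("box yaw",np.degrees(np.arctan2(d[1],d[0])))
```

```text
[115  74  45] [83 25 83] [83 21 96] [80 19 81] [75 16 63]
navy [ 297  154   64   80 2407] [[296.2936096191406, 165.6859893798828], [340.2936096191406, 152.6859893798828], [360.5378112792969, 221.2047576904297], [316.5378112792969, 234.2047576904297]] [[ 0.6586 -0.0522  0.026 ]
 [ 0.6962 -0.1722  0.026 ]
 [ 0.5094 -0.2278  0.026 ]
 [ 0.4726 -0.1089  0.026 ]] [ 0.5842 -0.1403  0.026 ] [0.1944 0.1258 0.1949 0.1244]
 pale [319 167   6   7  33] [321.4545 169.7879] [[ 0.6483 -0.121   0.026 ]] [[ 0.6435 -0.118   0.057 ]]
 pale [325 178  10  30  65] [329.7538 192.7692] [[ 0.5856 -0.144   0.026 ]] [[ 0.5823 -0.1405  0.057 ]]
 pale [333 215   7   7  37] [335.8649 217.7027] [[ 0.518  -0.1609  0.026 ]] [[ 0.5163 -0.157   0.057 ]]
box [[0.6021 0.1928 0.075 ]
 [0.6191 0.0701 0.075 ]
 [0.429  0.043  0.075 ]
 [0.4133 0.1652 0.075 ]] [0.5159 0.1178 0.075 ] [0.1909 0.1239 0.192  0.1232]
box yaw 8.216556036804743
```

carry_out(
  commands=[
    [[-0.6, -0.6, 0, 0, 0, 0], [-0.6, -0.6, 0, 0, 0, 0], [-0.6, -0.6, 0, 0, 0, 0], [-0.6, -0.6, 0, 0, 0, 0], [-0.6, -0.6, 0, 0, 0, 0], [-0.6, -0.6, 0, 0, 0, 0], [-0.6, -0.6, 0, 0, 0, 0], [-0.6, -0.6, 0, 0, 0, 0], [-0.6, -0.6, 0, 0, 0, 0], [-0.6, -0.6, 0, 0, 0, 0], [-0.6, -0.6, 0, 0, 0, 0], [-0.6, -0.6, 0, 0, 0, 0], [-0.6, -0.6, 0, 0, 0, 0], [-0.6, -0.6, 0, 0, 0, 0], [-0.6, -0.6, 0, 0, 0, 0], [-0.6, -0.6, 0, 0, 0, 0], [-0.6, -0.6, 0, 0, 0, 0], [-0.6, -0.6, 0, 0, 0, 0], [-0.6, -0.6, 0, 0, 0, 0], [-0.6, -0.6, 0, 0, 0, 0]],
  ],
  hand=-1,
)

```text
clock: 1.77
position: [0.5017, 0.0022, 0.2312]
ee_rot: [0.142, 0.99, 0.0, -0.0]
ft_force: [0.6, -0.1, 0.8]
grip_width: 1.002
grasp_force: 0.0
```

carry_out(
  commands=[
    [[-0.6, -0.57, 0, 0, 0, 0], [-0.6, -0.57, 0, 0, 0, 0], [-0.6, -0.57, 0, 0, 0, 0], [-0.6, -0.57, 0, 0, 0, 0], [-0.6, -0.57, 0, 0, 0, 0], [0, 0, 0, 0, 0, -0.92], [0, 0, 0, 0, 0, -0.92], [0, 0, 0, 0, 0, -0.92], [0, 0, 0, 0, 0, -0.92], [0, 0, 0, 0, 0, -0.92], [0, 0, 0, 0, 0, -0.92], [0, 0, 0, 0, 0, 0], [0, 0, 0, 0, 0, 0]],
  ],
)

```text
clock: 2.85
position: [0.5842, -0.1394, 0.231]
ee_rot: [-0.144, 0.99, 0.0, -0.0]
ft_force: [-0.8, -0.2, 0.6]
grip_width: 0.999
grasp_force: 0.0
```

Run:
```python
from h import *
o=get_obs(); p=camera_params("wrist"); im=camera("wrist"); cv2.imwrite("pics/w1.png",im[:,:,::-1])
print(o["position"],o["ee_rot"],o["joint_pos"],o["ft_force"],o["clock"]); print(p["mtx"],p["R"],p["t"])
```

```text
[ 0.5842 -0.1394  0.231 ] [-0.1441  0.9896  0.0001 -0.0002] [-0.3157  0.3043  0.5895  1.5578 -0.1724  1.3324  2.1534] [-0.8    -0.2167  0.6026] 2.85
[[344.3216   0.     277.8618]
 [  0.     344.3216 208.1978]
 [  0.       0.       1.    ]] [[-0.2839  0.9588  0.001 ]
 [ 0.9172  0.2713  0.2917]
 [ 0.2794  0.0838 -0.9565]] [ 0.2991 -0.5361  0.2277]
```

View pics/w1.png

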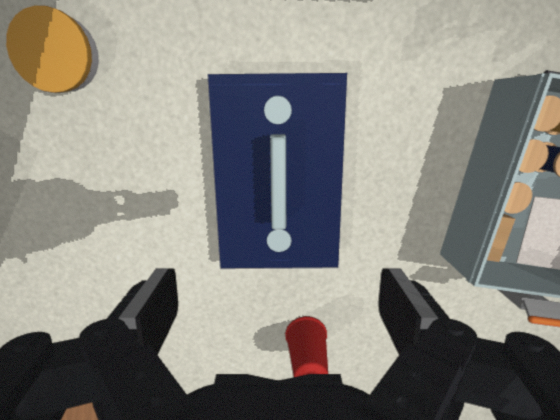

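The wrist view shows the navy lid with its bar centred at (278,182) and the pads at (278,110) and (279,240). The cone is at (306,340), and the box is on the right.

```bash
cat >> h.py <<'E'
def toolR(o):
    from scipy.spatial.transform import Rotation as R
    return R.from_quat(o["ee_rot"]).as_matrix()
def units(o,X): return toolR(o).T@(np.asarray(X)-o["position"])/.04
E
python3 - <<'E'
from h import *
p=camera_params("wrist"); o=get_obs()
im=cv2.imread("pics/w1.png")
hsv=cv2.cvtColor(im,cv2.COLOR_BGR2HSV); H,S,V=[hsv[:,:,i].astype(int) for i in range(3)]
m=(S<90)&(V>110); r=np.zeros(m.shape,bool); r[85:260,225:330]=1
P=[]
for b,s,c in blobs(m&r,100):
    if s[4]>5000: continue
    z=.057 if s[3]>60 else .026
    X=ray(p,c,z)[0]; print(s,c,X); P.append(X)
    if s[3]>60:
        q=rect(b);Y=ray(p,q,.057);print(np.linalg.norm(Y-np.roll(Y,1,0),axis=1)); bar=Y.mean(0); print("bar",bar)
P=sorted(P,key=lambda v:v[0]); d=P[-1]-P[0]; print("pads mid",(P[0]+P[-1])/2,np.linalg.norm(d),"yaw",np.degrees(np.arctan2(d[1],d[0])))
nav=(H>105)&(H<130)&(S>110); b=max(blobs(nav,300),key=lambda t:t[1][4])[0]; Y=ray(p,rect(b),.026); print("slab",Y.mean(0),np.linalg.norm(Y-np.roll(Y,1,0),axis=1))
R=toolR(o); print("tool y ang",np.degrees(np.arctan2(R[1,1],R[0,1])), "u",units(o,[*((P[0]+P[-1])/2)[:2],.033]))
E
```

```text
[264  95  28  30 642] [277.3816 109.5218] [ 0.5188 -0.1589  0.026 ]
[ 266  135   26  117 1823] [278.3017 196.1053] [ 0.594  -0.1357  0.057 ]
[0.1139 0.0226 0.1139 0.025 ]
bar [ 0.5938 -0.1356  0.057 ]
pads mid [ 0.5564 -0.1473  0.0415] 0.08462407001368195 yaw 17.093251442639367
slab [ 0.5838 -0.1391  0.026 ] [0.2009 0.1285 0.2007 0.1516]
tool y ang 106.54966154592168 u [0.7234 0.0068 4.9523]
```

carry_out(
  commands=[
    [[0, 0, 0.6, 0, 0, 0], [0, 0, 0.6, 0, 0, 0], [0, 0, 0.6, 0, 0, 0], [0, 0, 0.6, 0, 0, 0], [0, 0, 0.6, 0, 0, 0], [0, 0, 0.6, 0, 0, 0], [0, 0, 0.5, 0, 0, 0], [0, 0, 0.4, 0, 0, 0], [0, 0, 0.3, 0, 0, 0], [0, 0, 0.12, 0, 0, 0], [0, 0, 0, 0, 0, 0], [0, 0, 0, 0, 0, 0]],
  ],
)

```text
clock: 3.9
position: [0.5848, -0.1396, 0.0351]
ee_rot: [-0.145, 0.989, -0.0, 0.0]
ft_force: [0.2, -0.9, -0.2]
grip_width: 0.999
grasp_force: 0.0
```

carry_out(
  commands=[
    [[0, 0, 0, 0, 0, 0], [0, 0, 0, 0, 0, 0], [0, 0, 0, 0, 0, 0], [0, 0, 0, 0, 0, 0], [0, 0, 0, 0, 0, 0], [0, 0, 0, 0, 0, 0], [0, 0, 0, 0, 0, 0], [0, 0, 0, 0, 0, 0], [0, 0, 0, 0, 0, 0], [0, 0, 0, 0, 0, 0], [0, 0, 0, 0, 0, 0], [0, 0, 0, 0, 0, 0]],
  ],
  hand=1,
  force=60,
)

```text
clock: 4.9
position: [0.5846, -0.1394, 0.0348]
ee_rot: [-0.146, 0.989, 0.0, 0.0]
ft_force: [-0.7, 1.4, 5.2]
grip_width: 0.15
grasp_force: 59.2
```

carry_out(
  commands=[
    [[0, 0, -0.2, 0, 0, 0], [0, 0, -0.4, 0, 0, 0], [0, 0, -0.5, 0, 0, 0], [0, 0, -0.5, 0, 0, 0], [0, 0, -0.5, 0, 0, 0], [0, 0, -0.5, 0, 0, 0], [0, 0, -0.5, 0, 0, 0], [0, 0, -0.5, 0, 0, 0], [0, 0, -0.4, 0, 0, 0], [0, 0.2, 0, 0, 0, 0.36], [0, 0.4, 0, 0, 0, 0.37], [0, 0.5, 0, 0, 0, 0.37], [0, 0.5, 0, 0, 0, 0.37], [0, 0.4, 0, 0, 0, 0], [0, 0.2, 0, 0, 0, 0], [0, 0, 0, 0, 0, 0], [0, 0, 0, 0, 0, 0]],
  ],
)

```text
clock: 6.32
position: [0.5669, -0.0538, 0.1945]
ee_rot: [-0.069, 0.998, -0.0, -0.0]
ft_force: [0.1, -1.3, -2.7]
grip_width: 0.149
grasp_force: 58.8
```

Run:
```python
from h import *
o=get_obs(); p=camera_params("wrist"); im=camera("wrist"); cv2.imwrite("pics/w2.png",im[:,:,::-1])
np.savez("w2.npz",**p); R=toolR(o)
print(o["position"],R,o["ft_force"],o["grasp_force"],o["clock"])
print(proj(p,[[.516,.118,.075]]))
```

```text
[ 0.5669 -0.0538  0.1945] [[-0.9904 -0.1383 -0.0001]
 [-0.1383  0.9904 -0.0003]
 [ 0.0001 -0.0003 -1.    ]] [ 0.059  -1.2557 -2.703 ] 58.76875162124634 6.3167
[[507.7544 167.613 ]]
```

View pics/w2.png

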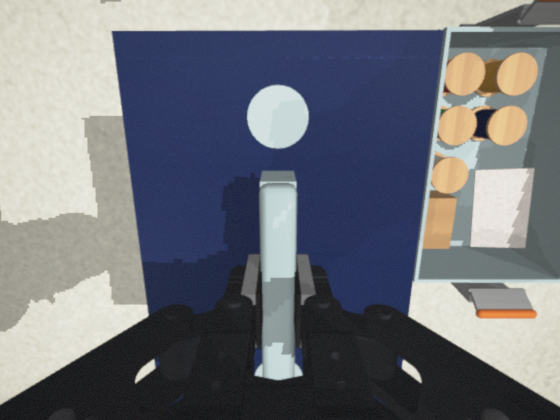

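The wrist view shows the lid held square, with pad b at (278,117) and the lid's near edge at row 31. The box rim's left side runs from (446,30) to (414,280), and clip a's tip is at (506,314). Next I'll refine the lid-in-hand pose and the box relative to it.

Run:
```python
from h import *
im=cv2.imread("pics/w2.png"); p=dict(np.load("w2.npz")); g=cv2.cvtColor(im,cv2.COLOR_BGR2GRAY).astype(int)
for c in (465,490,510): print("col",c,"r18-45",g[18:45,c],"r262-292",g[262:292,c])
for r in (60,150,220): print("row",r,"c400-460",g[r,405:460])
hsv=cv2.cvtColor(im,cv2.COLOR_BGR2HSV); H,S,V=[hsv[:,:,i].astype(int) for i in range(3)]
m=(H>3)&(H<18)&(S>170); 
for b,s,c in blobs(m,40): print("or",s,c,ray(p,c,.106))
m=(S<60)&(V>120); r=np.zeros(m.shape,bool); r[75:160,235:320]=1
for b,s,c in blobs(m&r,500): X=ray(p,c,.1857);print("pad",s,c,X,ray(p,[[s[0],c[1]],[s[0]+s[2],c[1]]],.1857))
nav=(H>105)&(H<130)&(S>100)
for c in (150,200,350,400): print("navtop",c,np.where(nav[:60,c])[0][:1], ray(p,[c,np.where(nav[:60,c])[0][0]],.1857))
for r in (60,100,150,200):
    w=np.where(nav[r])[0]; print("nav row",r,w[0],w[-1],ray(p,[[w[0],r],[w[-1]+1,r]],.1857)[:,:2].tolist())
```

```text
col 465 r18-45 [204 206 202 202 198 180 127 101 146 203 209 208 208 179 100  82  77  80
  80  81  81  82  80  83  78  81  82] r262-292 [119 120 118 119 120 119 118 118 119 118 118 119 119 117 120 119 132 172
 209 203 165 104  93  95  93  92  94  95  93  93]
col 490 r18-45 [114  80  77  76  74  68  69  73 104 149 179 203 204 178  96  79  80  82
  79  79  81  83  79  80  79  83  87] r262-292 [116 119 117 116 119 117 117 115 115 115 118 115 117 118 117 118 127 164
 198 199 173 114 101  93  91  93 113 146 148 150]
col 510 r18-45 [ 67  70  69  68  70  71  67  73  88 115 126 128 126 116  84  77  80  79
  78  79  80  78  81  86  83  84  81] r262-292 [110 116 117 117 116 114 115 117 119 114 118 117 115 115 115 116 125 161
 195 201 207 219 222 224 224 209 157 148 150 149]
row 60 c400-460 [ 63  61  65  63  64  60  62  63  62  64  60  63  64  57  64  63  63  62
  62  63  63  61  62  62  63  64  65  62  63  65  63  65  62  64  71  83
  95 129 187 209 211 205 160 119 111 116 146 173 188 192 195 197 198 196
 196]
row 150 c400-460 [ 56  57  56  55  61  58  53  60  57  55  57  53  59  52  58  56  55
[... 514 characters left out ...]
251 ] [[ 0.4986 -0.0632  0.1857]] [[ 0.5003 -0.076   0.1857]
 [ 0.4967 -0.0499  0.1857]]
navtop 150 [32] [[ 0.4734 -0.1179  0.1857]]
navtop 200 [32] [[ 0.4706 -0.0982  0.1857]]
navtop 350 [32] [[ 0.4625 -0.039   0.1857]]
navtop 400 [31] [[ 0.4594 -0.0193  0.1857]]
nav row 60 117 438 [[0.48558001719568206, -0.1309166607895606], [0.46761116624690596, -0.001059054224585701]]
nav row 100 122 433 [[0.5009688732863095, -0.1288050710053798], [0.48300203717553347, 0.0010902918327989758]]
nav row 150 128 427 [[0.5216787744369186, -0.1260738270188632], [0.5036846640317806, 0.004089249774821432]]
nav row 200 134 421 [[0.5442105482988054, -0.12310231250422148], [0.5261868087223027, 0.00735203578364009]]
```

Run:
```python
from h import *
p=dict(np.load("w2.npz"))
E=np.array([[465,26.1],[465,31.6],[465,278.9],[465,282.6],[490,278.9],[442.3,60],[430.6,150],[421.6,220]])
X=ray(p,E,.075);print(X[:,:2])
d=X[7]-X[5];yaw=np.arctan2(d[1],d[0]);print("side yaw",np.degrees(yaw))
for y in (yaw,np.radians(7.9)):
    u=np.array([np.cos(y),np.sin(y)]);v=np.array([-u[1],u[0]])
    s=X[:,:2]@u; t=X[:,:2]@v; print("along",s,"across",t)
    cs=(s[0]+s[3])/2; ci=(s[1]+s[2])/2; ct=t[5:].mean()+.063
    print("L",s[3]-s[0],"Li",s[2]-s[1],"centre",cs*u+ct*v,ci*u+ct*v)
print("tip mid",X[0])
# top camera rim check
im=cv2.imread("pics/top0.png");
```

```text
[[0.4256 0.0566]
 [0.4289 0.0576]
 [0.613  0.1135]
 [0.6164 0.1145]
 [0.6101 0.1346]
 [0.4486 0.0471]
 [0.511  0.0556]
 [0.5665 0.0633]]
side yaw 7.838962541921111
along [0.4293 0.4327 0.6228 0.6263 0.6228 0.4508 0.5138 0.5699] across [-0.002  -0.0014  0.0288  0.0294  0.0501 -0.0146 -0.0146 -0.0146]
L 0.19700061997234475 Li 0.1900679760599424 centre [0.5163 0.12  ] [0.5162 0.1199]
along [0.4293 0.4327 0.6228 0.6263 0.6228 0.4508 0.5138 0.5699] across [-0.0024 -0.0019  0.0282  0.0287  0.0494 -0.015  -0.0152 -0.0152]
L 0.1970339382331716 Li 0.19010012181868213 centre [0.5162 0.12  ] [0.5162 0.12  ]
tip mid [0.4256 0.0566 0.075 ]
```

carry_out(
  commands=[
    [[0, 0.2, 0, 0, 0, 0], [0.07, 0.4, 0, 0, 0, 0], [0.07, 0.5, 0, 0, 0, 0], [0.07, 0.5, 0, 0, 0, 0], [0.07, 0.5, 0, 0, 0, 0], [0.07, 0.5, 0, 0, 0, 0], [0.07, 0.5, 0, 0, 0, 0], [0.07, 0.5, 0, 0, 0, 0], [0.07, 0.4, 0, 0, 0, 0], [0.07, 0.25, 0, 0, 0, 0], [0.07, 0.2, 0, 0, 0, 0], [0, 0, 0.3, 0, 0, 0], [0, 0, 0.4, 0, 0, 0], [0, 0, 0.4, 0, 0, 0], [0, 0, 0.3, 0, 0, 0], [0, 0, 0.1, 0, 0, 0], [0, 0, 0, 0, 0, 0], [0, 0, 0, 0, 0, 0]],
  ],
)

```text
clock: 7.87
position: [0.515, 0.1188, 0.1347]
ee_rot: [-0.069, 0.998, -0.0, 0.0]
ft_force: [0.7, 0.2, -1.2]
grip_width: 0.153
grasp_force: 58.7
```

Run:
```python
from h import *
o=get_obs(); R=toolR(o); print(o["position"],np.degrees(np.arctan2(-R[0,1],R[1,1])),o["ft_force"],o["torque"],o["clock"])
out=[]
for n in("side","wrist"):
    p=camera_params(n);np.savez(n+"3.npz",**p);im=camera(n)[:,:,::-1]; cv2.imwrite(f"pics/{n}3.png",im)
    if n=="side":
        u=proj(p,[[.516,.119,.09]])[0].astype(int); im=cv2.resize(im[u[1]-70:u[1]+70,u[0]-65:u[0]+65],None,fx=3,fy=3,interpolation=cv2.INTER_CUBIC); print("origin",u-[65,70])
    else: im=cv2.resize(im,(400,420) ) if 0 else im[:,80:480]
    out.append(cv2.resize(im,(395,420)))
cv2.imwrite("pics/v3.png",np.hstack(out))
```

```text
[0.515  0.1188 0.1347] 7.883104663128012 [ 0.7352  0.1752 -1.1545] [0.0485 0.0168 0.0412] 7.8667
origin [192 128]
```

View pics/v3.png

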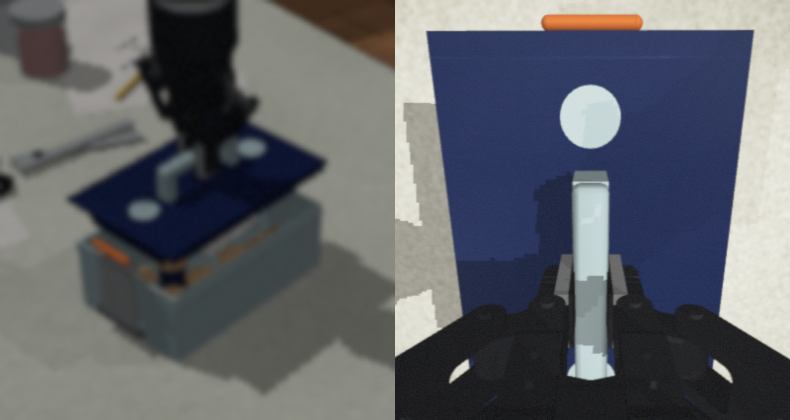

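Wrist view: clip b's orange tip is at about (279,22) and pad b at (277,117), so the lid is centred sideways. Side view: the lid hovers squarely over the box. The lengthwise position needs one more check.

Run:
```python
from h import *
im=cv2.imread("pics/wrist3.png"); p=dict(np.load("wrist3.npz"))
hsv=cv2.cvtColor(im,cv2.COLOR_BGR2HSV); H,S,V=[hsv[:,:,i].astype(int) for i in range(3)]
m=(H>3)&(H<18)&(S>150)
A=np.array([.6231,.1327])
for b,s,c in blobs(m,40):
    if c[1]<60: B=ray(p,c,.106)[0,:2]; print("b",s,c,B,"mid",(A+B)/2,"span",np.linalg.norm(A-B),"edges",ray(p,[[c[0],s[1]],[c[0],s[1]+s[3]]],.106)[:,:2].tolist())
m=(S<60)&(V>120); r=np.zeros(m.shape,bool); r[75:160,235:320]=1
u=np.array([np.cos(.1371),np.sin(.1371)])
for b,s,c in blobs(m&r,500): X=ray(p,c,.1347-.0088)[0,:2];print("pad",X,"lid centre",X+.068*u)
nav=(H>105)&(H<130)&(S>100)
P=[[c,np.where(nav[:60,c])[0][0]] for c in (277,)]; X=ray(p,P,.1347-.0088)[0,:2];print("edge",P,X,X+.1015*u)
```

```text
b [ 229   15  101   15 1467] [279.0498  21.9802] [0.4071 0.1049] mid [0.5151 0.1188] span 0.21778236846478682 edges [[0.40433981254844936, 0.10448050228411176], [0.4103164979667099, 0.10530739473539669]]
pad [0.4469 0.1096] lid centre [0.5143 0.1189]
edge [[277, np.int64(31)]] [0.4144 0.105 ] [0.5149 0.1188]
```

carry_out(
  commands=[
    [[-0.035, 0, 0.1, 0, 0, 0], [0, 0, 0.15, 0, 0, 0], [0, 0, 0.15, 0, 0, 0], [0, 0, 0.1, 0, 0, 0], [0, 0, 0.1, 0, 0, 0], [0, 0, 0.05, 0, 0, 0], [0, 0, 0.05, 0, 0, 0], [0, 0, 0, 0, 0, 0]],
  ],
)

```text
clock: 8.63
position: [0.5159, 0.1193, 0.1061]
ee_rot: [-0.069, 0.998, -0.0, -0.0]
ft_force: [-0.7, 0.5, -2.4]
grip_width: 0.143
grasp_force: 58.8
```

carry_out(
  commands=[
    [[0, 0, 0.03, 0, 0, 0], [0, 0, 0.03, 0, 0, 0], [0, 0, 0.02, 0, 0, 0], [0, 0, 0, 0, 0, 0], [0, 0, 0, 0, 0, 0]],
  ],
)

```text
clock: 9.05
position: [0.5164, 0.1195, 0.1038]
ee_rot: [-0.069, 0.998, 0.0, 0.0]
ft_force: [-2.3, 0.3, 4.2]
grip_width: 0.146
grasp_force: 59.5
```

carry_out(
  commands=[
    [[0, 0, 0, 0, 0, 0], [0, 0, 0, 0, 0, 0], [0, 0, 0, 0, 0, 0], [0, 0, 0, 0, 0, 0], [0, 0, 0, 0, 0, 0], [0, 0, 0, 0, 0, 0], [0, 0, 0, 0, 0, 0], [0, 0, 0, 0, 0, 0], [0, 0, -0.2, 0, 0, 0], [0, 0, -0.4, 0, 0, 0], [0, 0, -0.5, 0, 0, 0], [0, 0, -0.4, 0, 0, 0], [0, 0, -0.3, 0, 0, 0], [0, 0, -0.2, 0, 0, 0], [0, 0, 0, 0, 0, 0], [0, 0, 0, 0, 0, 0]],
  ],
  hand=-1,
)

```text
clock: 10.38
position: [0.516, 0.1195, 0.1832]
ee_rot: [-0.069, 0.998, 0.0, 0.0]
ft_force: [-0.2, 0.0, -0.3]
grip_width: 0.999
grasp_force: 0.0
```

Run:
```python
from h import *
o=get_obs(); print(o["position"],o["ft_force"],o["clock"])
for n in("wrist","top"):
    p=camera_params(n);np.savez(n+"4.npz",**p);im=camera(n)[:,:,::-1]; cv2.imwrite(f"pics/{n}4.png",im)
im=cv2.imread("pics/wrist4.png"); p=dict(np.load("wrist4.npz"))
hsv=cv2.cvtColor(im,cv2.COLOR_BGR2HSV); H,S,V=[hsv[:,:,i].astype(int) for i in range(3)]
m=(S<60)&(V>110)
for b,s,c in blobs(m,150):
    if s[4]<5000 and abs(c[0]-278)<60: print(s,c,ray(p,c,.095)[0])
```

```text
[0.516  0.1195 0.1832] [-0.2336  0.0325 -0.3235] 10.3833
[ 257   91   42   43 1383] [277.6753 112.4237] [0.4481 0.1102 0.095 ]
[ 261  149   35  165 3912] [277.9757 233.6812] [0.5311 0.1219 0.095 ]
```

View pics/wrist4.png

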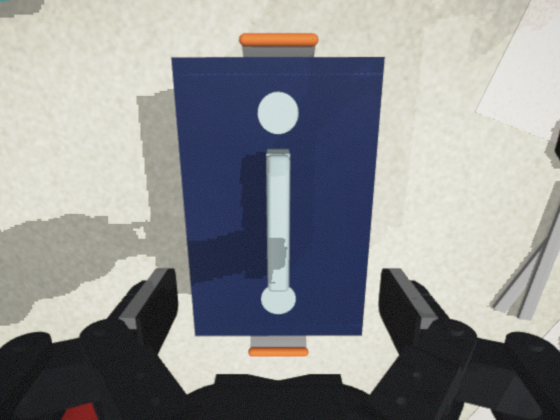

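Wrist view: the lid rests between the clips, with tips at (278,40) and (278,351). Pad b is at (278,112) and pad a at (278,299). I'll shut the fingers and go over pad a.

carry_out(
  commands=[
    [[-0.3, 0, 0, 0, 0, 0], [-0.5, 0, 0, 0, 0, 0], [-0.5, 0, 0, 0, 0, 0], [-0.39, 0, 0, 0, 0, 0], [0, 0, 0, 0, 0, 0], [0, 0, 0, 0, 0, 0], [0, 0, 0, 0, 0, 0], [0, 0, 0, 0, 0, 0], [0, 0, 0, 0, 0, 0], [0, 0, 0.4, 0, 0, 0], [0, 0, 0.5, 0, 0, 0], [0, 0, 0.5, 0, 0, 0], [0, 0, 0.4, 0, 0, 0], [0, 0, 0.2, 0, 0, 0], [0, 0, 0, 0, 0, 0], [0, 0, 0, 0, 0, 0]],
  ],
  hand=1,
)

```text
clock: 11.82
position: [0.583, 0.1288, 0.1038]
ee_rot: [-0.069, 0.998, 0.0, 0.0]
ft_force: [-0.5, 0.7, 0.9]
grip_width: -0.001
grasp_force: 0.0
```

carry_out(
  commands=[
    [[0, 0, 0.06, 0, 0, 0], [0, 0, 0.06, 0, 0, 0], [0, 0, 0.04, 0, 0, 0], [0, 0, 0.02, 0, 0, 0], [0, 0, 0.02, 0, 0, 0], [0, 0, 0.02, 0, 0, 0], [0, 0, 0, 0, 0, 0], [0, 0, 0, 0, 0, 0]],
  ],
)

```text
clock: 12.48
position: [0.5831, 0.1287, 0.0951]
ee_rot: [-0.069, 0.998, 0.0, 0.0]
ft_force: [-2.3, 0.2, 6.1]
grip_width: 0.004
grasp_force: 2.8
```

carry_out(
  commands=[
    [[0, 0, 0.0125, 0, 0, 0], [0, 0, 0.0125, 0, 0, 0], [0, 0, 0.0125, 0, 0, 0], [0, 0, 0.0125, 0, 0, 0], [0, 0, 0, 0, 0, 0]],
  ],
)

```text
clock: 12.9
position: [0.5835, 0.1289, 0.0943]
ee_rot: [-0.069, 0.998, 0.001, 0.001]
ft_force: [-5.7, -1.1, 15.2]
grip_width: 0.001
grasp_force: 7.9
```

carry_out(
  commands=[
    [[0, 0, 0.0125, 0, 0, 0], [0, 0, 0.0125, 0, 0, 0], [0, 0, 0.0125, 0, 0, 0], [0, 0, 0.0125, 0, 0, 0], [0, 0, 0, 0, 0, 0]],
  ],
)

```text
clock: 13.32
position: [0.5838, 0.1289, 0.0928]
ee_rot: [-0.069, 0.998, 0.001, 0.001]
ft_force: [-6.7, -0.8, 19.3]
grip_width: 0.0
grasp_force: 9.6
```

carry_out(
  commands=[
    [[0, 0, 0.0125, 0, 0, 0], [0, 0, 0.0125, 0, 0, 0], [0, 0, 0.0125, 0, 0, 0], [0, 0, 0.0125, 0, 0, 0], [0, 0, 0, 0, 0, 0]],
  ],
)

```text
clock: 13.73
position: [0.584, 0.1289, 0.0912]
ee_rot: [-0.069, 0.998, 0.001, 0.001]
ft_force: [-8.0, -2.5, 21.9]
grip_width: 0.001
grasp_force: 11.1
```

carry_out(
  commands=[
    [[0, 0, 0.0125, 0, 0, 0], [0, 0, 0.0125, 0, 0, 0], [0, 0, 0, 0, 0, 0]],
  ],
)

```text
clock: 13.98
position: [0.5841, 0.129, 0.0903]
ee_rot: [-0.069, 0.998, 0.001, 0.001]
ft_force: [-8.2, -1.1, 22.5]
grip_width: 0.001
grasp_force: 11.5
```

carry_out(
  commands=[
    [[0, 0, 0.0125, 0, 0, 0], [0, 0, 0.0125, 0, 0, 0], [0, 0, 0.0125, 0, 0, 0], [0, 0, 0.0125, 0, 0, 0], [0, 0, 0, 0, 0, 0]],
  ],
)

```text
clock: 14.4
position: [0.5844, 0.1291, 0.0888]
ee_rot: [-0.069, 0.998, 0.001, 0.002]
ft_force: [-8.3, -1.9, 26.9]
grip_width: 0.005
grasp_force: 13.4
```

carry_out(
  commands=[
    [[0, 0, 0.0125, 0, 0, 0], [0, 0, 0.0125, 0, 0, 0], [0, 0, 0, 0, 0, 0]],
  ],
)

```text
clock: 14.65
position: [0.584, 0.1289, 0.0864]
ee_rot: [-0.069, 0.998, 0.001, 0.001]
ft_force: [-3.1, -1.0, 14.2]
grip_width: -0.0
grasp_force: 7.3
```

carry_out(
  commands=[
    [[0, 0, 0.0125, 0, 0, 0], [0, 0, 0.0125, 0, 0, 0], [0, 0, 0, 0, 0, 0]],
  ],
)

```text
clock: 14.9
position: [0.5841, 0.129, 0.0863]
ee_rot: [-0.069, 0.998, 0.001, 0.001]
ft_force: [-7.5, -2.0, 24.0]
grip_width: -0.001
grasp_force: 11.8
```

Clip a went over: about 28 N at the peak, then a drop, then solid contact at pad height 86 mm. On to pad b.

carry_out(
  commands=[
    [[0, 0, -0.1, 0, 0, 0], [0, 0, -0.4, 0, 0, 0], [0, 0, -0.5, 0, 0, 0], [0, 0, -0.5, 0, 0, 0], [0.4, 0, 0, 0, 0, 0], [0.5, 0, 0, 0, 0, 0], [0.6, 0, 0, 0, 0, 0], [0.6, 0, 0, 0, 0, 0], [0.6, 0, 0, 0, 0, 0], [0.4, 0, 0, 0, 0, 0], [0.3, 0, 0, 0, 0, 0], [0, 0, 0.3, 0, 0, 0], [0, 0, 0.4, 0, 0, 0], [0, 0, 0.3, 0, 0, 0], [0, 0, 0.1, 0, 0, 0], [0, 0, 0, 0, 0, 0], [0, 0, 0, 0, 0, 0]],
  ],
)

```text
clock: 16.32
position: [0.4485, 0.1099, 0.0998]
ee_rot: [-0.069, 0.998, -0.0, 0.0]
ft_force: [0.2, 0.2, 0.1]
grip_width: -0.002
grasp_force: 0.0
```

carry_out(
  commands=[
    [[0, 0, 0.04, 0, 0, 0], [0, 0, 0.04, 0, 0, 0], [0, 0, 0.03, 0, 0, 0], [0, 0, 0.02, 0, 0, 0], [0, 0, 0.02, 0, 0, 0], [0, 0, 0.02, 0, 0, 0], [0, 0, 0, 0, 0, 0]],
  ],
)

```text
clock: 16.9
position: [0.4483, 0.1099, 0.0926]
ee_rot: [-0.069, 0.998, 0.0, -0.0]
ft_force: [0.1, 0.0, -0.8]
grip_width: 0.0
grasp_force: 0.0
```

carry_out(
  commands=[
    [[0, 0, 0.0125, 0, 0, 0], [0, 0, 0.0125, 0, 0, 0], [0, 0, 0.0125, 0, 0, 0], [0, 0, 0.0125, 0, 0, 0], [0, 0, 0, 0, 0, 0]],
  ],
)

```text
clock: 17.32
position: [0.4484, 0.1101, 0.0916]
ee_rot: [-0.069, 0.998, 0.0, -0.0]
ft_force: [-5.0, -1.3, 14.6]
grip_width: 0.004
grasp_force: 6.8
```

carry_out(
  commands=[
    [[0, 0, 0.0125, 0, 0, 0], [0, 0, 0.0125, 0, 0, 0], [0, 0, 0.0125, 0, 0, 0], [0, 0, 0.0125, 0, 0, 0], [0, 0, 0, 0, 0, 0]],
  ],
)

```text
clock: 17.73
position: [0.4482, 0.1101, 0.0897]
ee_rot: [-0.069, 0.998, 0.0, -0.0]
ft_force: [-8.0, -2.8, 18.8]
grip_width: 0.002
grasp_force: 8.6
```

carry_out(
  commands=[
    [[0, 0, 0.0125, 0, 0, 0], [0, 0, 0.0125, 0, 0, 0], [0, 0, 0, 0, 0, 0]],
  ],
)

```text
clock: 17.98
position: [0.4481, 0.1101, 0.0888]
ee_rot: [-0.069, 0.998, 0.0, -0.0]
ft_force: [-9.4, -1.9, 20.2]
grip_width: -0.005
grasp_force: 9.4
```

carry_out(
  commands=[
    [[0, 0, 0.0125, 0, 0, 0], [0, 0, 0.0125, 0, 0, 0], [0, 0, 0.0125, 0, 0, 0], [0, 0, 0, 0, 0, 0]],
  ],
)

```text
clock: 18.32
position: [0.4479, 0.1101, 0.0873]
ee_rot: [-0.069, 0.998, 0.0, -0.001]
ft_force: [-8.9, -2.0, 19.5]
grip_width: -0.002
grasp_force: 9.8
```

carry_out(
  commands=[
    [[0, 0, 0.0125, 0, 0, 0], [0, 0, 0.0125, 0, 0, 0], [0, 0, 0, 0, 0, 0]],
  ],
)

```text
clock: 18.57
position: [0.4484, 0.11, 0.0851]
ee_rot: [-0.069, 0.998, 0.0, 0.0]
ft_force: [-0.5, 0.8, 1.9]
grip_width: 0.001
grasp_force: 0.8
```

carry_out(
  commands=[
    [[0, 0, 0.0125, 0, 0, 0], [0, 0, 0.0125, 0, 0, 0], [0, 0, 0.0125, 0, 0, 0], [0, 0, 0.0125, 0, 0, 0], [0, 0, 0, 0, 0, 0]],
  ],
)

```text
clock: 18.98
position: [0.4484, 0.1101, 0.0849]
ee_rot: [-0.069, 0.998, 0.0, -0.0]
ft_force: [-12.9, -4.2, 30.2]
grip_width: -0.005
grasp_force: 15.1
```

Clip b has gone over and that end is solid at 84.9 mm. I'll touch pad a again to check it's also flush at 85 mm.

carry_out(
  commands=[
    [[0, 0, -0.1, 0, 0, 0], [0, 0, -0.4, 0, 0, 0], [0, 0, -0.5, 0, 0, 0], [0, 0, -0.5, 0, 0, 0], [-0.4, 0, 0, 0, 0, 0], [-0.5, 0, 0, 0, 0, 0], [-0.6, 0, 0, 0, 0, 0], [-0.6, 0, 0, 0, 0, 0], [-0.6, 0, 0, 0, 0, 0], [-0.4, 0, 0, 0, 0, 0], [-0.3, 0, 0, 0, 0, 0], [0, 0, 0.4, 0, 0, 0], [0, 0, 0.5, 0, 0, 0], [0, 0, 0.3, 0, 0, 0], [0, 0, 0.1, 0, 0, 0], [0, 0, 0.05, 0, 0, 0], [0, 0, 0.05, 0, 0, 0], [0, 0, 0, 0, 0, 0]],
  ],
)

```text
clock: 20.48
position: [0.5833, 0.1288, 0.0878]
ee_rot: [-0.069, 0.998, 0.0, 0.0]
ft_force: [-0.5, 0.2, -0.4]
grip_width: 0.002
grasp_force: 0.0
```

carry_out(
  commands=[
    [[0, 0, 0.03, 0, 0, 0], [0, 0, 0.0125, 0, 0, 0], [0, 0, 0.0125, 0, 0, 0], [0, 0, 0.0125, 0, 0, 0], [0, 0, 0.0125, 0, 0, 0], [0, 0, 0, 0, 0, 0]],
  ],
)

```text
clock: 20.98
position: [0.5832, 0.1288, 0.0852]
ee_rot: [-0.069, 0.998, 0.0, 0.0]
ft_force: [-4.3, -0.4, 10.5]
grip_width: 0.001
grasp_force: 5.0
```

Pad a is solid at 85.2 mm. I'll retreat and take a final look.

carry_out(
  commands=[
    [[0, 0, -0.1, 0, 0, 0], [0, 0, -0.4, 0, 0, 0], [0, 0, -0.6, 0, 0, 0], [0, 0, -0.6, 0, 0, 0], [0, 0, -0.6, 0, 0, 0], [0, 0, -0.6, 0, 0, 0], [0.6, 0, -0.3, 0, 0, 0], [0.6, 0, 0, 0, 0, 0], [0.5, 0, 0, 0, 0, 0], [0, 0, 0, 0, 0, 0], [0, 0, 0, 0, 0, 0], [0, 0, 0, 0, 0, 0]],
  ],
)

```text
clock: 21.98
position: [0.5161, 0.1195, 0.2123]
ee_rot: [-0.069, 0.998, 0.0, 0.0]
ft_force: [-0.3, 0.0, -0.1]
grip_width: 0.002
grasp_force: 0.0
```

Run:
```python
from h import *
o=get_obs();print(o["position"],o["ft_force"],o["clock"])
a=camera("wrist")[:,:,::-1]; s=camera("side")[:,:,::-1]
cv2.imwrite("pics/end.png",np.hstack([cv2.resize(a[:,80:480],(395,420)),cv2.resize(s[110:290,180:350],(395,420),interpolation=cv2.INTER_CUBIC)]))
```

```text
[0.5161 0.1195 0.2123] [-0.2686  0.0248 -0.0554] 21.9833
```

View pics/end.png

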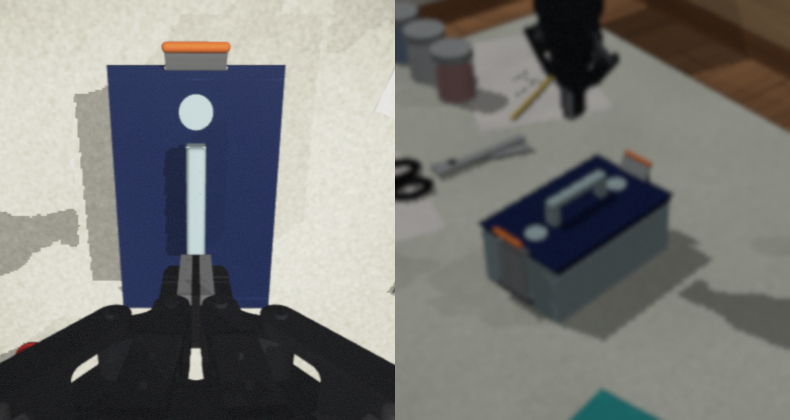

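The lid is flush all round. Clip b's nose overlaps the lid edge at (196,67), clip a stands upright at (637,165), and the gripper is clear.

```bash
python3 -c "from workcell import hand_in; print(hand_in())"
```

```text
the job is handed in; nothing more can be done
None
```

The navy lid is on the sewing box handle up and flush (85 mm at both ends), both clips snapped over with readings never above about 33 N, the shears, cone and tin were left alone, and the job was handed in at about 22 s.

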